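Ring the library desk bell and point out where a book belongs

ROBOT

A 6-joint arm with a two-finger parallel gripper is mounted at the origin on the work surface. World frame = base frame: x ahead of the robot, y to its left, z up, the work surface at z = 0. Lengths are in m, angles in rad, forces in N, time in s.
With the tool pointing down it reaches from about 0.3 to 0.875 m from the base axis. Payload 6.4 kg.
Tool frame: the origin (TCP) lies midway between the tips of the shut fingers; the grasp point (between the pads) lies 19 mm behind it; z points along the fingers, y is the line along which they close (so a half turn about z gives the same grasp; the last joint's range is limited). The gripper opens to 85 mm and grips with 20 to 120 N. Pads are 22 mm wide; open, the fingers measure 114 mm over their backs; the gripper's body (76 mm by 85 mm) begins 54 mm behind the grasp point. The pads swing forward as they close: fully open they stand 13 mm farther back than shut.
Start: joints at [1.102, 0.181, 1.607, -0, 1.354, -0.206], TCP at [0.149, 0.555, 0.231] pointing down, gripper open.
Joint ranges: [-2.99, 2.99], [-0.89, 2.07], [0.3, 2.58], [-1.14, 4.28], [0, 2.63], [-3.12, 3.12]. Speed limits (rad/s): [2.57, 2.57, 3.01, 3.14, 3.14, 3.14].

INTERFACE

Orientations are given as a 3x3 rotation matrix whose columns are the frame's x, y, z axes.
In Python, from rig import readout, cams, order, boxes_of, trace, pinpoint gives the robot as it stands.
- The arm moves only by the shell command python3 -m jog 'ROWS' [FORCE]. ROWS is JSON, a list of rows, each a list of 3 entries, a list of its own where there are three numbers: the shift along the tool's x, y, z in cm, then the turn, a rotation vector about the tool's x, y, z in rad, then the closure, from 0 (fully open) to 1 (shut). A call has 1 to 5 rows; each row is the pose to reach, as a shift and turn from the pose commanded when the call began, along the tool's axes at that moment; what a row does not reach only later rows make up. A row lasts 1/8 s, in which the tool goes at most 62.5 mm and 10.7 degrees, less where a joint would pass 70% of its speed; a pose out of reach is approached as far as the arm can. A call with a gripper value outside its range is refused whole. The fingers move at their own pace and stop on an object; FORCE is the grip in N (left out, the last holds). Time passes only in rows, so rows that repeat a pose let the fingers close. It gives the time, the measured TCP pose, the force, the opening and the grip force at its end, in the units of the state.
- readout.sense(): the state, without advancing time (a new reading comes with each control period).
- cams.grab_frame(name): name is "scene" or "top" or "wrist"; returns a dict with "image" (384x512x3 uint8, red, green, blue), "depth" (384x512 float32, m along the optical axis (not along the pixel's ray), 0 where there is no reading), "fx", "fy", "cx", "cy" (pixels), "extrinsics" (4x4, takes a point from camera to world coordinates). Camera axes: x right, y up, looking along -z (the intrinsics and any distortion apply to the point x, -y, -z); pixel columns grow to the right and rows downward; lengths in m; the calibration is good to about 2 mm. The wrist camera is an equidistant fisheye: a pixel r from the principal point sees the ray r / f radians off the axis. A picture is of the moment at which its call begins.
- order.close_job(): hands the job in; it is judged then, once.
Trained networks look in a picture, given as the dict that the camera call returned (one of the last four; its "shot" number tells which), for a name from the list of things; names that differ only in an ending like _2 or _b are one class to them, and where a whole thing is asked for, a point or a joint stands for the part that bears it (a point fixed in the world has none). Each returns a list of dicts, best first, with "confidence" (0 to 1); they miss things now and then, are a little off and sometimes report something else, mostly with a low value. They report only what shows in the picture. A call takes as long as a camera call. They do not tell look-alikes from the thing itself.
- boxes_of(picture, target): "xyz" ([x, y, z] in m, in the coordinates of the camera as it stood for that picture, good to about 4 mm: the middle of the surface that is visible of it).
- trace(picture, target): "mask" (384x512 bool, what is visible of it).
- pinpoint(picture, target): "xyz" ([x, y, z] in m, in the coordinates of the camera as it stood for that picture, good to about 4 mm: a listed point, or the origin of a listed thing).
The state is a dict: "time": time; "q": joint angles; "dq": joint speeds; "joint_efforts": joint torques, N m; "ee_pos": TCP position; "tcp_rot": TCP orientation; "contact_force": force on the tool from outside, world axes, zero at the start; "moment": the same for the moment, N m; "width": finger opening in m; "grip_force": force on a finger pad.
Only numpy, scipy, OpenCV 4.12 (cv2) and the standard library are available. Lean on these libraries where they do the work, as an engineer would, in place of code of your own. Each camera call takes 0.05 s, during which the arm holds its last target. There are 200 camera calls.

TASK

Ring the desk bell by pressing its plunger right down with the fingertips and let it up again, so that the helper looks. Then show the helper where a returned book belongs, without touching it: hold the fingertips just above (within about 3 cm of) the middle of the cover of the thickest of the three books lying on the desk for at least two seconds, and after that just above the middle of the open mouth of the only empty tray for at least two seconds. Touch none of the books, trays or loose things on the desk, pass high above the other books and trays so that you do not point at them, and finish with the hand raised at least 20 cm above the desk.

Things in the scene. Friction and masses are not known exactly. Their poses are not given: they have to be found in the camera images.
- bell_top (a point): centre of the top of the plunger of the desk bell: a domed steel bell 90 mm across and 40 mm high, fixed to the desk, with a steel plunger cap 26 mm across standing on a thin stem above the dome. This point is 60 mm above the desk when up. The bell stands near the left or the right end of the row of books; the pen pot stands at the other end
- plunger (a joint): travel of the bell's plunger, m: 0 up, 0.006 fully down. It is pressed straight down; a spring pushes back with 2 N at first and 5 N at the bottom
- book_thick_cover (a point): the thickest book: library-bound hardback in plain blue cloth lying flat on the desk, 95 x 115 mm and 46 mm thick. This point is the middle of its upper cover, 46 mm above the desk; z is up. It is one of three such books with the same cover size, in a row in the part of the desk nearest the robot; the order varies
- book_medium_cover (a point): the middling book: library-bound hardback in plain blue cloth lying flat on the desk, 95 x 115 mm and 26 mm thick. This point is the middle of its upper cover, 26 mm above the desk; z is up. It is one of three such books with the same cover size, in a row in the part of the desk nearest the robot; the order varies
- book_slim_cover (a point): the slim book: library-bound hardback in plain blue cloth lying flat on the desk, 95 x 115 mm and 14 mm thick. This point is the middle of its upper cover, 14 mm above the desk; z is up. It is one of three such books with the same cover size, in a row in the part of the desk nearest the robot; the order varies
- tray_empty_mouth (a point): open-topped grey plastic tray fixed to the desk, 130 x 160 mm outside, 50 mm high, walls 5 mm, in the row of three identical trays behind the books; order varies. This is the empty one. This point is the centre of its open mouth, at rim height, 50 mm above the desk
- tray_one_mouth (a point): open-topped grey plastic tray fixed to the desk, 130 x 160 mm outside, 50 mm high, walls 5 mm, in the row of three identical trays behind the books; order varies. A book lies in it. This point is the centre of its open mouth, at rim height, 50 mm above the desk
- tray_two_mouth (a point): open-topped grey plastic tray fixed to the desk, 130 x 160 mm outside, 50 mm high, walls 5 mm, in the row of three identical trays behind the books; order varies. A book lies in it. This point is the centre of its open mouth, at rim height, 50 mm above the desk
- book_thick: the thickest book, 95 x 115 x 46 mm; origin at the centre of its underside
- book_medium: the middling book, 95 x 115 x 26 mm; origin at the centre of its underside
- book_slim: the slim book, 95 x 115 x 14 mm; origin at the centre of its underside
- tray_empty: the empty tray; origin at the centre of its underside, the 130 mm side along its x
- tray_one: one filled tray; origin at the centre of its underside, the 130 mm side along its x
- tray_two: the other filled tray; origin at the centre of its underside, the 130 mm side along its x
- shelved_one: bystander: blue book 95 x 115 x 22 mm lying in one tray; origin at the centre of its underside
- shelved_two: bystander: blue book 95 x 115 x 22 mm lying in another tray; origin at the centre of its underside
- pen_pot: bystander: round dark steel pen pot, 72 mm across, 100 mm high, pencils standing up to 160 mm; origin under its centre
- stamp: bystander: wooden hand stamp, 30 x 22 mm foot, 58 mm high, standing between two books; origin under its centre
- glue: bystander: glue stick, 27 mm across, 80 mm high, standing between two books; origin under its centre
- tape: bystander: roll of tape lying flat, 90 mm across, 36 mm high, right of the trays; origin under its centre
- stapler: bystander: stapler 130 x 36 mm, 52 mm high, left of the trays; origin under its centre
Mind the look-alikes: they are no part of the job. Leave any red look-alike of the book_medium alone.

How it is judged:
On the way, in this order (a step that is already met when the one before it is completed fails the run):
1. the bell's plunger is pressed down (value of joint plunger above 0.0048 m and contact force between the fingers and plunger above 0.5 N), for 0.04 s.
2. the bell is released and the fingertips dwell just above the thickest book (value of joint plunger below 0.0015 m and horizontal distance between the grasp point and book_thick_cover below 0.035 m and z of the grasp point in the frame of book_thick_cover between -0.02 and 0.07 m), for 2 s.
3. the fingertips dwell just above the mouth of the empty tray (value of joint plunger below 0.0015 m and horizontal distance between the grasp point and tray_empty_mouth below 0.035 m and z of the grasp point in the frame of tray_empty_mouth between -0.02 and 0.07 m), for 2 s.
At the end, for the whole second after the job is handed in: Bell let up; hand over 18 cm above the desk; books within 12 mm and other loose things within 20 mm of their starts, at rest. Before: fingertips dwelt 2 s within 35 mm sideways of the middle and up to 5 cm above the thickest book, then the empty tray's mouth (value of joint plunger below 0.0015 m and height (world z) of the grasp point above 0.18 m and distance of each of book_thick, book_medium, book_slim from where it was at the start of the episode below 0.012 m and distance of each of shelved_one, shelved_two, pen_pot, stamp, glue, tape, stapler from where it was at the start of the episode below 0.02 m and linear speed of each of book_thick, book_medium, book_slim below 0.02 m/s); the robot touches nothing.
It fails at once if the robot touches a book or a tray (more than 1 N) (contact force between any of the fingers, the arm and book_thick above 1 N or contact force between any of the fingers, the arm and book_medium above 1 N or contact force between any of the fingers, the arm and book_slim above 1 N or contact force between any of the fingers, the arm and tray_empty above 1 N or contact force between any of the fingers, the arm and tray_one above 1 N or contact force between any of the fingers, the arm and tray_two above 1 N or contact force between any of the fingers, the arm and shelved_one above 1 N or contact force between any of the fingers, the arm and shelved_two above 1 N).
It fails at once if the fingertips point at a wrong book or tray: within 35 mm sideways of its middle and less than about 5 cm above it ((horizontal distance between the grasp point and book_medium_cover below 0.035 m and z of the grasp point in the frame of book_medium_cover between -0.02 and 0.07 m) or (horizontal distance between the grasp point and book_slim_cover below 0.035 m and z of the grasp point in the frame of book_slim_cover between -0.02 and 0.07 m) or (horizontal distance between the grasp point and tray_one_mouth below 0.035 m and z of the grasp point in the frame of tray_one_mouth between -0.02 and 0.07 m) or (horizontal distance between the grasp point and tray_two_mouth below 0.035 m and z of the grasp point in the frame of tray_two_mouth between -0.02 and 0.07 m)).
It fails at once if a book is lifted or shifted more than 12 mm (distance of any of book_thick, book_medium, book_slim from where it was at the start of the episode above 0.012 m).
It fails at once if a bystander is touched (more than 1 N), or lifted or shifted more than 20 mm (distance of any of shelved_one, shelved_two, pen_pot, stamp, glue, tape, stapler from where it was at the start of the episode above 0.02 m or contact force between any of the fingers, the arm and pen_pot above 1 N or contact force between any of the fingers, the arm and stamp above 1 N or contact force between any of the fingers, the arm and glue above 1 N or contact force between any of the fingers, the arm and tape above 1 N or contact force between any of the fingers, the arm and stapler above 1 N).
It also fails if it takes over 61 s, if anything falls off the work surface, if the arm or the gripper's body presses on something with over 40 N, if the wrist force passes 120 N, or if a joint passes its speed limit or range.

## Working session

There is one attempt and no reset: what is moved stays moved. The work goes in short steps, Python scripts to look and compute and a shell command to move; the robot and the scene stay as the last step left them, time stands still between calls to the robot, and variables do not carry over. Pictures are saved under pics/ and viewed, at most 10 in all, crops included, and the job is handed in when it is done.

```bash
ls; mkdir -p pics; cat > h.py <<'E'
import numpy as np, cv2
from rig import readout, cams, order, boxes_of, trace, pinpoint
def w(p,x): return (p["extrinsics"]@np.r_[x,1])[:3]
def cloud(p):
    d=p["depth"]; v,u=np.mgrid[:d.shape[0],:d.shape[1]]
    c=np.stack([(u-p["cx"])/p["fx"]*d,-(v-p["cy"])/p["fy"]*d,-d,np.ones_like(d)],-1)
    return (c@p["extrinsics"].T)[...,:3]
E
python3 - <<'E'
from h import *
s=readout.sense(); print(s["time"],s["ee_pos"],s["tcp_rot"],s["width"])
ims=[]
for n in ("top","scene"):
    p=cams.grab_frame(n); cv2.imwrite(f"pics/{n}.png",p["image"][...,::-1])
    print(n,p["extrinsics"].round(3).tolist())
    for t in ["bell_top","book_thick_cover","book_medium_cover","book_slim_cover","tray_empty_mouth","tray_one_mouth","pen_pot","stamp","glue","tape","stapler"]:
        print(t,[(w(p,r["xyz"]).round(3).tolist(),round(r["confidence"],2)) for r in pinpoint(p,t)[:4]])
E
```

```text
pics
0.0 [0.14911913 0.55475826 0.23038292] [[-9.65671831e-01  2.59763984e-01 -7.66869629e-04]
 [ 2.59764908e-01  9.65670587e-01 -1.58442314e-03]
 [ 3.28967379e-04 -1.72923861e-03 -9.99998451e-01]] 0.08561495314152637
top [[0.014, 0.98, -0.196, 0.197], [-1.0, 0.017, 0.014, 0.026], [0.017, 0.196, 0.98, 1.268], [0.0, 0.0, 0.0, 1.0]]
bell_top [([0.452, 0.398, 0.06], 0.53)]
book_thick_cover [([0.653, -0.006, 0.0], 0.5)]
book_medium_cover [([0.235, 0.265, 0.025], 0.97), ([0.418, 0.212, 0.028], 0.83), ([0.611, -0.235, -0.001], 0.62), ([0.273, 0.448, 0.024], 0.56)]
book_slim_cover [([0.417, -0.205, 0.012], 0.93), ([0.422, -0.008, 0.002], 0.37)]
tray_empty_mouth [([0.606, -0.233, 0.047], 0.97), ([0.447, 0.4, 0.06], 0.73)]
tray_one_mouth [([0.649, -0.004, 0.051], 0.88)]
pen_pot [([0.397, -0.372, 0.001], 0.69)]
stamp [([0.407, 0.1, 0.003], 0.39), ([0.653, -0.007, 0.003], 0.22)]
glue [([0.446, -0.1, 0.001], 0.57)]
tape [([0.592, -0.424, 0.0], 0.55)]
stapler [([0.609, 0.437, 0.003], 0.57), ([0.408, 0.104, 0.001], 0.37), ([0.614, -0.236, -0.001], 0.28), ([0.421, -0.006, 0.046], 0.16)]
scene [[-0.
[... 200 characters left out ...]
[([0.425, -0.01, 0.043], 0.86)]
book_medium_cover [([0.277, 0.444, 0.027], 0.73), ([0.405, -0.368, 0.001], 0.71), ([0.428, 0.21, 0.026], 0.64), ([0.234, 0.266, 0.026], 0.62)]
book_slim_cover [([0.424, -0.208, 0.014], 0.93), ([0.423, -0.207, -0.003], 0.65)]
tray_empty_mouth [([0.617, -0.236, 0.049], 0.97)]
tray_one_mouth [([0.614, -0.235, 0.005], 0.44)]
pen_pot [([0.403, -0.37, 0.002], 0.67), ([0.423, -0.011, -0.006], 0.37)]
stamp [([0.411, 0.102, 0.0], 0.47), ([0.612, 0.227, 0.004], 0.28)]
glue [([0.446, -0.102, -0.002], 0.77), ([0.425, -0.208, 0.004], 0.72), ([0.65, -0.005, 0.051], 0.42)]
tape [([0.6, -0.427, 0.0], 0.72), ([0.613, 0.227, 0.002], 0.58)]
stapler [([0.607, 0.435, -0.0], 0.56)]
```

View pics/top.png

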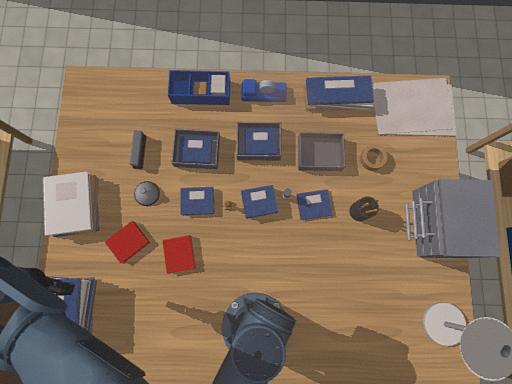

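View pics/scene.png

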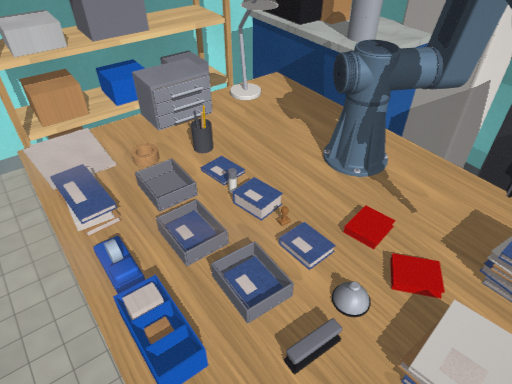

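```bash
python3 - <<'E'
from h import *
p=cams.grab_frame("top");c=cloud(p);z=c[...,2]
for n,x,y,lo,hi in [("bell",.45,.40,.05,.075),("L",.42,.21,.008,.07),("M",.423,-.008,.03,.07),("R",.42,-.205,.008,.07),("trayM",.65,-.005,-.01,.07),("trayR",.612,-.235,-.01,.07),("trayL",.612,.227,-.01,.07)]:
    m=(abs(c[...,0]-x)<.05)&(abs(c[...,1]-y)<.05)&(z>lo)&(z<hi); q=c[m]
    print(n,m.sum(),np.median(q,0).round(3),((q[:,:2].min(0)+q[:,:2].max(0))/2).round(3),q[:,:2].min(0).round(3),q[:,:2].max(0).round(3))
E
```

```text
bell 44 [0.448 0.394 0.059] [0.448 0.395] [0.438 0.382] [0.459 0.407]
L 743 [0.422 0.211 0.026] [0.422 0.21 ] [0.375 0.16 ] [0.47 0.26]
M 763 [ 0.422 -0.008  0.046] [ 0.423 -0.008] [ 0.373 -0.057] [0.473 0.041]
R 718 [ 0.418 -0.205  0.014] [ 0.42  -0.205] [ 0.37  -0.255] [ 0.47  -0.155]
trayM 695 [ 0.644 -0.006  0.026] [ 0.648 -0.005] [ 0.6   -0.054] [0.696 0.045]
trayR 676 [ 0.612 -0.234  0.005] [ 0.613 -0.235] [ 0.563 -0.285] [ 0.662 -0.185]
trayL 732 [0.609 0.227 0.027] [0.612 0.227] [0.563 0.177] [0.661 0.277]
```

Top view: the bell is at (147,194), with the medium, thick and slim books at (197,201), (260,202) and (315,205). The empty tray is at (320,152), and the red look-alikes are at (127,242) and (179,254). In the scene view the thickest book is the middle one and the empty tray is at (166,184). Both agree with the measured heights of 26, 46 and 14 mm.

Next I shut the fingers and go above the bell.

```bash
python3 -m jog '[[[-6,-1.4,0],[0,0,0],1],[[-12,-2.8,0],[0,0,0],1],[[-18,-4.1,0],[0,0,0],1],[[-24,-5.5,0],[0,0,0],1],[[-29,-6.6,0],[0,0,0],1]]' 40
python3 -m jog '[[[-4.1,-0.9,6],[0,0,0],1],[[-4.1,-0.9,9],[0,0,0],1],[[-4.1,-0.9,9],[0,0,0],1],[[-4.1,-0.9,9],[0,0,0],1]]'
python3 - <<'E'
from h import *
p=cams.grab_frame("wrist"); cv2.imwrite("pics/w1.png",p["image"][...,::-1])
s=readout.sense();print(s["time"],s["ee_pos"],s["tcp_rot"].round(3) if hasattr(s["tcp_rot"],"round") else s["tcp_rot"],s["width"],s["contact_force"])
for n in("top","scene"):
    p=cams.grab_frame(n); print([(w(p,r["xyz"]).round(3).tolist(),round(r["confidence"],2)) for r in pinpoint(p,"bell_top")[:3]])
E
```

```text
time: 1.88
ee_pos: [0.4143, 0.4149, 0.2315]
tcp_rot: [[-0.965, 0.261, 0.0], [0.261, 0.965, 0.0], [-0.0, 0.0, -1.0]]
contact_force: [0.5, 1.1, -0.6]
width: 0.0002
grip_force: 0.0
time: 2.38
ee_pos: [0.4499, 0.3977, 0.1429]
tcp_rot: [[-0.966, 0.259, 0.001], [0.259, 0.966, 0.001], [-0.001, 0.001, -1.0]]
contact_force: [-0.2, 0.2, 0.3]
width: 0.0
grip_force: 0.0
2.425 [0.45021274 0.39804934 0.14361391] [[-0.966  0.259  0.003]
 [ 0.259  0.966  0.002]
 [-0.002  0.002 -1.   ]] -0.0002820684378600636 [ 0.6358867  -0.16542538 -0.10120245]
[([0.449, 0.4, 0.06], 0.36), ([0.417, -0.205, 0.009], 0.27)]
[([0.449, 0.396, 0.057], 0.52)]
```

View pics/w1.png

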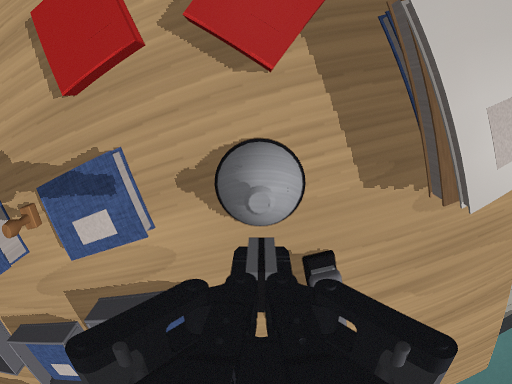

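The wrist view shows the bell dome at (260,183) with its cap at (261,203), in line with the shut fingers at (262,245). Next I press it.

```bash
python3 -m jog '[[[0,0,5],[0,0,0],1],[[0,0,7.5],[0,0,0],1],[[0,0,8],[0,0,0],1],[[0,0,8],[0,0,0],1]]'
python3 -m jog '[[[0,0,0.4],[0,0,0],1],[[0,0,0.6],[0,0,0],1],[[0,0,0.8],[0,0,0],1],[[0,0,0.8],[0,0,0],1]]'
```

```text
time: 3.12
ee_pos: [0.45, 0.3974, 0.0623]
tcp_rot: [[-0.966, 0.259, 0.001], [0.259, 0.966, 0.001], [-0.001, 0.001, -1.0]]
contact_force: [0.1, 0.9, -0.0]
width: -0.0003
grip_force: 0.0
time: 3.62
ee_pos: [0.4507, 0.3976, 0.0543]
tcp_rot: [[-0.966, 0.26, 0.003], [0.26, 0.966, 0.002], [-0.002, 0.002, -1.0]]
contact_force: [3.0, 2.9, 5.5]
width: -0.0001
grip_force: 2.3
```

```bash
python3 -m jog '[[[0,0,0.1],[0,0,0],1],[[0,0,0.2],[0,0,0],1],[[0,0,0.2],[0,0,0],1]]'
```

```text
time: 4.0
ee_pos: [0.4508, 0.3977, 0.0539]
tcp_rot: [[-0.966, 0.26, 0.003], [0.26, 0.966, 0.001], [-0.002, 0.002, -1.0]]
contact_force: [-2.0, 0.3, 16.4]
width: -0.0006
grip_force: 8.8
```

The plunger has bottomed: 16 N with no further travel. Now I lift and go over to the thick book.

```bash
python3 -m jog '[[[0,0,-5],[0,0,0],1],[[0,0,-11],[0,0,0],1],[[0,0,-17],[0,0,0],1],[[0,0,-18],[0,0,0],1]]'
python3 -m jog '[[[-1.1,-5.7,0],[0,0,0],1],[[-2.2,-11.4,0],[0,0,0],1],[[-3.4,-17.1,0],[0,0,0],1],[[-4.5,-22.8,0],[0,0,0],1],[[-5.6,-28.5,0],[0,0,0],1]]'
python3 -m jog '[[[-1.1,-5.7,0],[0,0,0],1],[[-2.2,-11.4,0],[0,0,0],1],[[-2.2,-11.4,6],[0,0,0],1],[[-2.2,-11.4,10],[0,0,0],1],[[-2.2,-11.4,10],[0,0,0],1]]'
python3 - <<'E'
from h import *
p=cams.grab_frame("wrist"); cv2.imwrite("pics/w2.png",p["image"][...,::-1])
p=cams.grab_frame("scene")
for t in("book_thick_cover","tray_empty_mouth","bell_top"): print([(w(p,r["xyz"]).round(3).tolist(),round(r["confidence"],2)) for r in pinpoint(p,t)[:3]])
print(readout.sense()["ee_pos"])
E
```

```text
time: 4.5
ee_pos: [0.4509, 0.3976, 0.2359]
tcp_rot: [[-0.966, 0.26, 0.005], [0.26, 0.966, 0.003], [-0.005, 0.004, -1.0]]
contact_force: [0.1, -0.8, -0.6]
width: 0.0002
grip_force: 0.0
time: 5.12
ee_pos: [0.4275, 0.1054, 0.2294]
tcp_rot: [[-0.966, 0.259, -0.004], [0.259, 0.966, -0.0], [0.004, -0.001, -1.0]]
contact_force: [1.2, -0.2, -0.8]
width: -0.0001
grip_force: 0.0
time: 5.75
ee_pos: [0.4168, -0.0077, 0.1272]
tcp_rot: [[-0.965, 0.26, -0.011], [0.26, 0.965, 0.003], [0.011, 0.0, -1.0]]
contact_force: [-0.2, 0.5, 0.1]
width: 0.0
grip_force: 0.0
[([0.425, -0.009, 0.042], 0.66)]
[([0.617, -0.234, 0.046], 0.73)]
[([0.449, 0.398, 0.058], 0.63), ([0.598, -0.431, 0.003], 0.48)]
[ 0.42242915 -0.00880311  0.13295413]
```

View pics/w2.png

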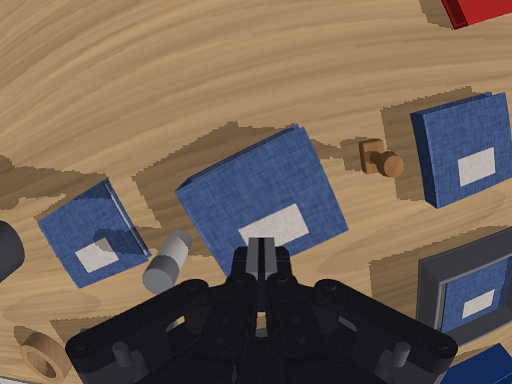

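The fingers (262,245) are over the thick book (265,200), with the glue at (168,262) and the stamp at (380,155) well clear. I lower and dwell.

```bash
J='python3 -m jog'; python3 -m jog '[[[0,0,3],[0,0,0],1],[[0,0,5.5],[0,0,0],1],[[0,0,6.2],[0,0,0],1],[[0,0,6.2],[0,0,0],1],[[0,0,6.2],[0,0,0],1]]'
for i in 1 2 3 4; do python3 -m jog '[[[0,0,0],[0,0,0],1],[[0,0,0],[0,0,0],1],[[0,0,0],[0,0,0],1],[[0,0,0],[0,0,0],1],[[0,0,0],[0,0,0],1]]' | head -2; done
```

```text
time: 6.62
ee_pos: [0.4223, -0.0089, 0.0705]
tcp_rot: [[-0.966, 0.26, 0.002], [0.26, 0.966, -0.001], [-0.002, -0.0, -1.0]]
contact_force: [-0.0, -0.2, -0.6]
width: 0.0003
grip_force: 0.0
time: 7.25
ee_pos: [0.4212, -0.0087, 0.0693]
time: 7.88
ee_pos: [0.4212, -0.0087, 0.0693]
time: 8.5
ee_pos: [0.4212, -0.0087, 0.0693]
time: 9.12
ee_pos: [0.4211, -0.0087, 0.0693]
```

```bash
python3 -m jog '[[[0,0,-5],[0,0,0],1],[[0,0,-11],[0,0,0],1],[[0,0,-16],[0,0,0],1],[[0,0,-16],[0,0,0],1]]' | head -2
python3 -m jog '[[[-5,-3.4,0],[0,0,0],1],[[-10,-6.8,0],[0,0,0],1],[[-15,-10.3,0],[0,0,0],1],[[-20,-13.7,0],[0,0,0],1],[[-24.5,-16.8,0],[0,0,0],1]]' | head -2
python3 -m jog '[[[0,0,0],[0,0,0],1],[[0,0,5],[0,0,0],1],[[0,0,9],[0,0,0],1],[[0,0,9],[0,0,0],1],[[0,0,9],[0,0,0],1]]' | head -3
python3 - <<'E'
from h import *
p=cams.grab_frame("wrist"); cv2.imwrite("pics/w3.png",p["image"][...,::-1])
E
```

```text
time: 9.62
ee_pos: [0.4239, -0.0095, 0.2337]
time: 10.25
ee_pos: [0.6146, -0.236, 0.2269]
time: 10.88
ee_pos: [0.6146, -0.2344, 0.1406]
tcp_rot: [[-0.966, 0.259, 0.001], [0.259, 0.966, -0.001], [-0.001, -0.0, -1.0]]
```

View pics/w3.png

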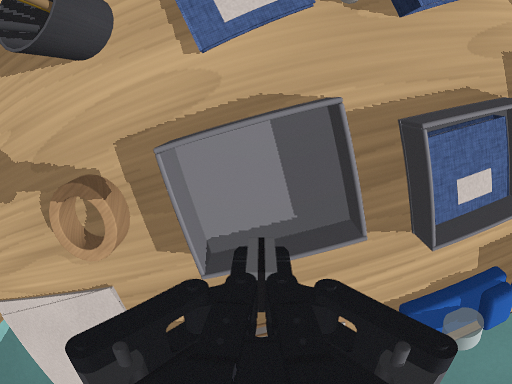

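The fingers (262,245) are over the empty tray, whose rim spans (158..365, 98..275). I lower, dwell, then raise.

```bash
python3 -m jog '[[[0,0,3],[0,0,0],1],[[0,0,6],[0,0,0],1],[[0,0,6.8],[0,0,0],1],[[0,0,6.8],[0,0,0],1],[[0,0,6.8],[0,0,0],1]]'
for i in 1 2 3 4; do python3 -m jog '[[[0,0,0],[0,0,0],1],[[0,0,0],[0,0,0],1],[[0,0,0],[0,0,0],1],[[0,0,0],[0,0,0],1],[[0,0,0],[0,0,0],1]]' | head -2; done
python3 -m jog '[[[0,0,-5],[0,0,0],1],[[0,0,-11],[0,0,0],1],[[0,0,-16],[0,0,0],1],[[0,0,-18],[0,0,0],1],[[0,0,-18],[0,0,0],1]]'
python3 -m jog '[[[0,0,0],[0,0,0],1],[[0,0,0],[0,0,0],1],[[0,0,0],[0,0,0],1]]' | head -2
python3 - <<'E'
from h import *
print(order.close_job())
E
```

```text
time: 11.55
ee_pos: [0.6154, -0.2353, 0.0735]
tcp_rot: [[-0.966, 0.26, 0.003], [0.26, 0.966, -0.002], [-0.003, -0.001, -1.0]]
contact_force: [0.9, -0.5, -0.6]
width: -0.0001
grip_force: 0.0
time: 12.18
ee_pos: [0.6141, -0.2346, 0.0712]
time: 12.8
ee_pos: [0.6141, -0.2346, 0.0713]
time: 13.42
ee_pos: [0.6141, -0.2346, 0.0713]
time: 14.05
ee_pos: [0.6141, -0.2346, 0.0713]
time: 14.68
ee_pos: [0.6147, -0.2349, 0.2525]
tcp_rot: [[-0.966, 0.26, 0.002], [0.26, 0.966, -0.001], [-0.003, -0.001, -1.0]]
contact_force: [0.6, 0.3, -0.6]
width: 0.0001
grip_force: 0.0
time: 15.05
ee_pos: [0.6136, -0.2343, 0.2496]
the job is handed in; nothing more can be done
None
```

I rang the bell, held the fingertips over the thickest book and then the empty tray for about 2.5 s each, raised the hand to 25 cm and handed the job in at about 15 s; no verdict came back.

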